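# Make up the front and rear axle kits at the spare-parts counter

### The arm

A 7-joint arm with a two-finger parallel gripper is mounted at the origin on the work surface. World frame = base frame: x ahead of the robot, y to its left, z up, the work surface at z = 0. Lengths are in m, angles in rad, forces in N, time in s.
With the tool pointing down it reaches from about 0.375 to 0.925 m from the base axis. Payload 3.1 kg.
Tool frame: the origin (TCP) lies at the very end of the fingers, on their centre line; the grasp point (between the pads) lies 19 mm behind it; z points along the fingers, y is the line along which they close (so a half turn about z gives the same grasp; the last joint's range is limited). The gripper opens to 85 mm and grips with 20 to 120 N. Pads are 22 mm wide; open, the fingers measure 114 mm over their backs; the gripper's body (76 mm by 85 mm) begins 54 mm behind the grasp point. The pads swing forward as they close: fully open they stand 13 mm farther back than shut.
Start: joints at [-1.34, 0.383, 0.044, 1.598, -0.018, 1.161, -0.05], TCP at [0.21, 0.615, 0.198] pointing down, gripper open.
Joint ranges: [-2.61, 2.61], [-0.41, 2.15], [-1.48, 1.57], [0, 2.5], [-1.57, 4.71], [0.05, 1.97], [-2.85, 2.85]. Speed limits (rad/s): [2.79, 2.79, 3.14, 3.14, 3.14, 3.14, 3.14].

### API

Orientations are given as a 3x3 rotation matrix whose columns are the frame's x, y, z axes.
In Python, from workcell import bot, eyes gives the robot as it stands.
- The arm moves only by the shell command python3 -m creep 'ROWS' [FORCE]. ROWS is JSON, a list of rows, each a list of 3 entries, a list of its own where there are three numbers: the turn, a rotation vector about the tool's x, y, z each as a share of 180 degrees, from -1 to 1, then the shift along the tool's x, y, z each as a share of 400 mm, from -1 to 1, then the opening, from 0 (shut) to 1 (fully open). In form: [[[wx, wy, wz], [x, y, z], grip], ...]. A call has 1 to 12 rows; each row shifts and turns the commanded pose from where the row before left it, along the tool's axes as they then stand; what a row does not reach is not made up. A row lasts 1/8 s, in which the tool goes at most 62.5 mm and 10.7 degrees, less where a joint would pass 70% of its speed; a pose out of reach is approached as far as the arm can. A call with a number of a shift or a turn outside -1 to 1 is refused whole. A call with a gripper value outside its range is refused whole. The fingers move at their own pace and stop on an object; FORCE is the grip in N (left out, the last holds). Time passes only in rows, so rows that do not move let the fingers close. It gives the time, the measured TCP pose, the force, the opening and the grip force at its end, in the units of the state.
- bot.read_state(): the state, without advancing time (a new reading comes with each control period).
- eyes.grab_frame(name): name is "side" or "top" or "wrist"; returns (picture, depth): 480x640x3 uint8, red, green, blue; 480x640 float32, m along the optical axis (not along the pixel's ray), 0 where there is no reading.
- eyes.get_calibration(name): a dict with "mtx" (3x3 intrinsics, pixels), "k1" (the pictures are not rectified: a ray, as slopes to the right and down, at radius r is drawn at 1 + k1 r^2 times it, then the intrinsics apply), "position" and "orientation" of the camera in the world. Camera axes: x right, y up, looking along -z (the intrinsics and any distortion apply to the point x, -y, -z); pixel columns grow to the right and rows downward; lengths in m; the calibration is good to about 2 mm. A picture is of the moment at which its call begins: read the wrist's pose just before it. get_calibration takes no time and is no camera call; for the wrist camera it gives the pose at the moment of the call.
- bot.close_job(): hands the job in; it is judged then, once.
The state is a dict: "time_s": time; "q": joint angles; "qvel": joint speeds; "tau": joint torques, N m; "tcp_pos": TCP position; "ee_rot": TCP orientation; "ft_force": force on the tool from outside, world axes, zero at the start; "torque": the same for the moment, N m; "width": finger opening in m; "gripper_force": force on a finger pad.
Only numpy, scipy, OpenCV 4.12 (cv2) and the standard library are available. Lean on these libraries where they do the work, as an engineer would, in place of code of your own. Each camera call takes 0.05 s, during which the arm holds its last target. There are 200 camera calls.

### The job

Make up two customer kits from the stock on the counter: the amber lamp and the bearing go into the yellow tray, the red lamp and the threaded stud with the two nuts into the blue tray. In each tray the lamp belongs on the white foam pad, lens up, and the metal part in the bare compartment, each set down (not dropped) flat in the middle of its compartment. Leave the rubber bump stop and the green grease tin where they are.

Things in the scene. Friction and masses are not known exactly. Their poses are not given: they have to be found in the camera images.
- yellow_tray: yellow plastic kit tray, fixed, at any yaw; 108 mm (its x) by 188 mm (y), walls and middle divider 4 mm thick, 12 mm high. Two compartments, each 100 (x) by 88 (y) mm inside: centre y = +46 mm has a firm white foam pad, top 6 mm above the counter; centre y = -46 mm is bare yellow, floor 3 mm above the counter. Origin: tray centre at counter level, z up. Part the fingers only a little to let go
- blue_tray: blue plastic kit tray, fixed, at any yaw; 108 mm (its x) by 188 mm (y), walls and middle divider 4 mm thick, 12 mm high. Two compartments, each 100 (x) by 88 (y) mm inside: centre y = +46 mm has a firm white foam pad, top 6 mm above the counter; centre y = -46 mm is bare blue, floor 3 mm above the counter. Origin: tray centre at counter level, z up. Part the fingers only a little to let go
- amber_lamp: marker lamp with an amber lens: flat black base 60 x 38 x 14 mm (long side along its x) with a round amber dome 33 mm across on the middle of it, 30 mm high in all, about 80 g. Origin at the centre of the underside, z up. Grasp the base across its 38 mm width (along its y); yaw at the start within about 35 degrees of world x
- red_lamp: marker lamp with a red lens: flat black base 60 x 38 x 14 mm (long side along its x) with a round red dome 33 mm across on the middle of it, 30 mm high in all, about 80 g. Origin at the centre of the underside, z up. Grasp the base across its 38 mm width (along its y); yaw at the start within about 35 degrees of world x
- bearing: plain steel wheel-bearing ring lying flat, 52 mm outside diameter, 25 mm bore, 18 mm high, about 150 g. Origin at the centre of the underside, on the ring's axis, z up
- stud: steel threaded stud lying along its x, a fixed brass-coloured hex nut at each end: 80 mm long, rod 16 mm thick, nuts 24 mm across flats, 14 mm long, lying on their flats (any flat will do); 200 g. Origin at its middle on the rod's axis, 12 mm above what it lies on. Grasp the rod at its middle across x; lay it along a compartment's 100 mm side. Start yaw within 35 degrees of world x
- bump_stop: black ribbed rubber bump stop standing up, tapering, 44 mm across at the foot, 45 mm high. Stays in stock. Origin at the centre of the underside
- grease_tin: green round tin with a pale top, 60 mm across, 45 mm high. Stays where it is. Origin at the centre of the underside
Not all that is in view belongs to the job. There is more than one size of the stud; the one meant has the size given above.

How it is judged:
By the outcome, as a careful person would: the job done as asked, in the order asked, and still so for the second after the job is handed in, with the robot touching nothing.
It also fails if it takes over 106 s, if anything falls off the work surface, if the arm or the gripper's body presses on something with over 40 N, if the wrist force passes 120 N, or if a joint passes its speed limit or range.

## Working session

There is one attempt and no reset: what is moved stays moved. The work goes in short steps, Python scripts to look and compute and a shell command to move; the robot and the scene stay as the last step left them, time stands still between calls to the robot, and variables do not carry over. Pictures are saved under pics/ and viewed, at most 14 in all, crops included, and the job is handed in when it is done.

```bash
ls; mkdir -p pics; python3 - <<'E'
from workcell import bot, eyes
import cv2, numpy as np
s=bot.read_state(); print(s['time_s'],s['tcp_pos'],s['ee_rot'],s['width'])
for n in ("top","side"):
    c=eyes.get_calibration(n); print(n,c)
    p,d=eyes.grab_frame(n); cv2.imwrite(f'pics/{n}0.png',p[:,:,::-1]); np.savez(f'{n}0.npz',p=p,d=d); print(d.min(),d.max(),np.median(d))
E
```

```text
pics
0.0 [0.20959079 0.61418558 0.19656163] [[-9.46431887e-01  3.22902728e-01 -7.15801110e-04]
 [ 3.22903488e-01  9.46428450e-01 -2.55492110e-03]
 [-1.47536460e-04 -2.64919348e-03 -9.99996480e-01]] 0.08521975228058098
top {'mtx': array([[452.23078321,   0.        , 322.60819702],
       [  0.        , 452.23078321, 233.58463515],
       [  0.        ,   0.        ,   1.        ]]), 'k1': 0.027689234059895842, 'position': array([ 0.311     , -0.0026853 ,  1.03100134]), 'orientation': array([[ 0.02352368,  0.99166055, -0.12671221],
       [-0.99964954,  0.02487162,  0.00906597],
       [ 0.0121419 ,  0.12645453,  0.99189809]])}
0.0 1.9511479 1.0298052
side {'mtx': array([[437.17252976,   0.        , 320.31581465],
       [  0.        , 437.17252976, 237.00576759],
       [  0.        ,   0.        ,   1.        ]]), 'k1': 0.0007112513745314663, 'position': array([ 0.33881048, -0.49481781,  0.60643188]), 'orientation': array([[ 0.97391848,  0.17271316, -0.14714942],
       [-0.2265664 ,  0.70519618, -0.67183779],
       [-0.01226602,  0.68765435,  0.72593459]])}
0.0 3.1567073 0.8173338
```

View pics/top0.png

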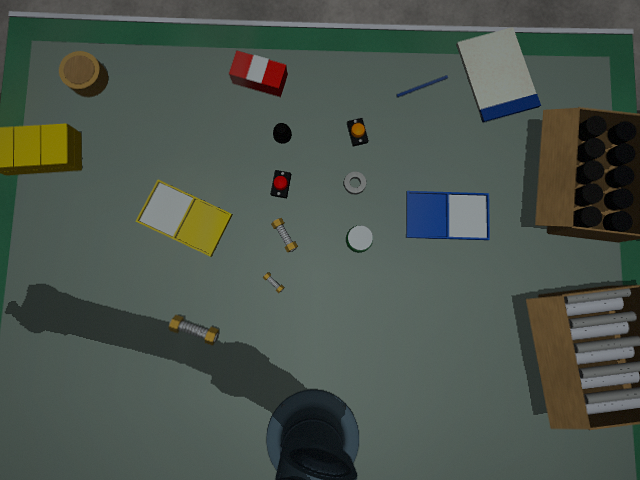

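View pics/side0.png

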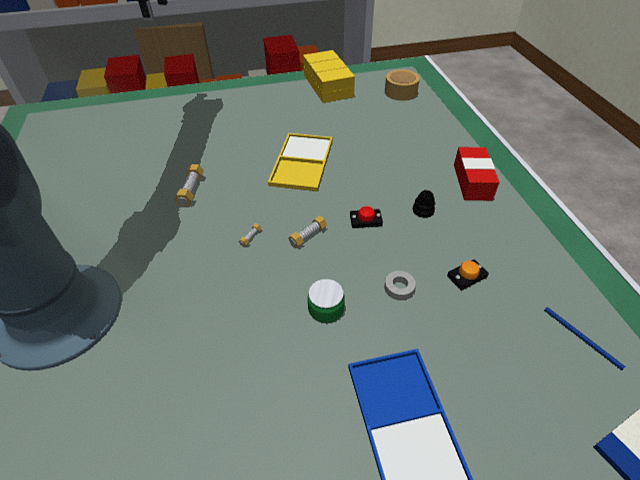

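The top picture shows the following:
- Amber lamp (357,131), red lamp (281,183), bearing (354,182).
- Bump stop (282,133), tin (359,238).
- Yellow tray (184,217) with its pad to the upper left, and blue tray (448,216) with its pad to the right.
- Three studs, at (285,235), (273,282) and (194,328).

The side view agrees with this.

Possible mix-ups:
- **Stud:** (285,235) is about 80 mm, (273,282) is small and (194,328) is large. I'll measure their lengths.
- **Lamps:** told apart by lens colour. The red/white box at (258,74) is not one.
- **Bearing:** the wooden ring or bowl at (80,70) and the tin are not it.

```bash
cat > h.py <<'E'
import numpy as np, cv2
def plane(cal,px,z):
    """pixels (n,2) -> world points on the plane at height z"""
    n=cv2.undistortPoints(np.float64(px).reshape(-1,1,2),cal['mtx'],np.array([cal['k1'],0,0,0.]))[:,0]
    d=np.c_[n[:,0],-n[:,1],-np.ones(len(n))]@np.array(cal['orientation']).T
    o=np.array(cal['position']); return o+d*((z-o[2])/d[:,2])[:,None]
def hsv(p): return cv2.cvtColor(p,cv2.COLOR_RGB2HSV)
def blob(m,at,r=None):
    """biggest contour of mask m near pixel at"""
    m=m.astype(np.uint8)
    if r: w=np.zeros_like(m); cv2.circle(w,tuple(map(int,at)),r,1,-1); m=m*w
    m=cv2.morphologyEx(m,cv2.MORPH_CLOSE,np.ones((3,3),np.uint8))
    return max(cv2.findContours(m,cv2.RETR_EXTERNAL,cv2.CHAIN_APPROX_NONE)[0],key=cv2.contourArea)
def rect(cal,c,z):
    """min area rectangle on plane z: centre, long, short (mm), yaw of long side (deg, mod 180)"""
    w=plane(cal,c.reshape(-1,2),z)[:,:2]
    R=cv2.minAreaRect((w*1000).astype(np.float32)); b=cv2.boxPoints(R); e=[b[1]-b[0],b[2]-b[1]]
    e.sort(key=np.linalg.norm); y=np.degrees(np.arctan2(e[1][1],e[1][0]))
    return np.round(R[0],1),round(np.linalg.norm(e[1]),1),round(np.linalg.norm(e[0]),1),round((y+90)%180-90,1)
E
python3 - <<'E'
from workcell import eyes
from h import *
cal=eyes.get_calibration('top'); f=np.load('top0.npz'); p,d=f['p'],f['d']; H=hsv(p)
h,s,v=[H[...,i].astype(int) for i in range(3)]
for n,at in dict(amber=(357,131),red=(281,183),bearing=(354,182),stud=(285,235),small=(273,282),big=(194,328),yf=(203,230),blf=(428,215),yp=(167,208),bp=(468,216),bump=(282,133),tin=(359,238)).items(): print(n,H[at[1],at[0]],d[at[1],at[0]])
print('bg',H[160,320],H[260,330])
yel=(h>20)&(h<35)&(s>150)&(v>60); blu=(h>100)&(h<125)&(s>120)
wh=(s<40)&(v>150)
for n,m,at,r,z in [('ytray',yel|wh,(184,217),75,.012),('btray',blu|wh,(448,216),65,.012),('ypad',wh,(167,208),45,.006),('bpad',wh,(468,216),35,.006),('yfl',yel,(203,230),34,.003),('bfl',blu,(428,215),30,.003),
 ('ambbase',(v<50),(357,131),25,.014),('redbase',v<50,(281,183),25,.014),('amb',(s>150)&(h<25)&(v>70),(357,131),20,.022),('red',(s>150)&((h<8)|(h>170))&(v>50),(281,183),20,.022),
 ('bear',(s<25)&(v>90),(354,182),20,.018),('stud',(s<25)&(v>80)|(s>110)&(h<30)&(v>60),(285,235),26,.018),('small',(s<25)&(v>80)|(s>110)&(h<30),(273,282),20,.012),('big',(s<25)&(v>80)|(s>110)&(h<30),(194,328),35,.02),('tin',(s<40)&(v>120),(359,238),25,.045),('bump',v<40,(282,133),20,.03)]:
    try: print(n,*rect(cal,blob(m,at,r),z))
    except Exception as e: print(n,e)
b=p[200:300,240:340]; a=p[105:210,320:400]
cv2.imwrite('pics/crop.png',cv2.resize(p[100:300,220:400],None,fx=3,fy=3,interpolation=cv2.INTER_CUBIC)[:,:,::-1])
E
```

```text
amber [ 21 239 140] 1.0378157
red [  0 239 142] 1.0233006
bearing [75 37 97] 1.0574081
stud [ 60   2 111] 1.020553
small [ 90   8 135] 1.0114255
big [100   8  93] 0.9845319
yf [ 27 186 136] 1.0348042
blf [109 198 121] 1.0466112
yp [ 95  11 142] 1.0357739
bp [ 98  14 148] 1.0421073
bump [150  64   4] 1.0243157
tin [ 98  14 148] 0.99493325
bg [74 34 97] [ 75  33 107]
ytray [470.9 304.1] 187.8 107.5 66.2
btray [ 491.6 -297.5] 187.4 109.2 89.9
ypad [434.4 340.9] 0.0 0.0 0.0
bpad [ 538.  -364.4] 36.9 2.4 88.9
yfl [454.8 267.1] 108.3 102.4 -23.6
bfl [ 493.3 -253.2] 110.2 95.1 0.0
ambbase [682.4 -86.5] 63.1 39.6 16.5
redbase [553.8  87.1] 61.3 39.5 -8.9
amb [684.9 -87. ] 31.2 30.2 1.5
red [554.8  87.9] 30.3 27.3 1.9
bear [563.2 -82.8] 49.1 47.8 45.7
stud [436.3  75.4] 77.4 25.8 31.5
small [329.8  97. ] 52.4 15.7 46.8
big [223.  266.3] 107.1 34.7 73.1
tin [430.4 -94.1] 52.9 50.9 -88.6
bump [669.4  87.6] 47.6 40.5 15.4
```

View pics/crop.png

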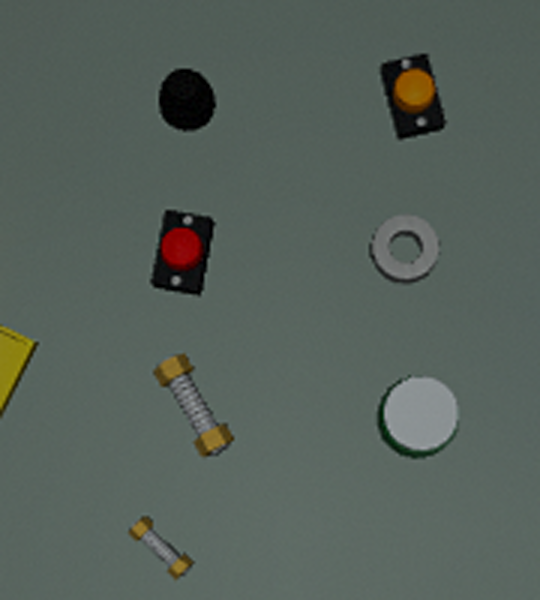

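The crop confirms the choice. The stud at (285,235) measures 77 mm by 26 mm, so it is the 80 mm one; the others measure 52 and 107 mm. The amber lamp (crop 414,95), red lamp (183,250) and bearing (404,248) are as expected. I'll write a planning helper next.

```bash
cat > plan.py <<'E'
import sys,numpy as np
from workcell import bot
from scipy.spatial.transform import Rotation as Ro
# plan.py x y z(mm) [yaw of tool y, deg, mod 180]: turn (share of 180) about the tool axes, then shift (share of 400 mm) in the axes after the turn
a=list(map(float,sys.argv[1:])); s=bot.read_state(); R=np.array(s['ee_rot']); p=np.array(s['tcp_pos'])*1000
yaw=np.degrees(np.arctan2(R[1,1],R[0,1])); t=yaw if len(a)<4 else yaw+((a[3]-yaw+90)%180-90)
c,n=np.cos(np.radians(t)),np.sin(np.radians(t)); T=np.array([[-n,c,0],[c,n,0],[0,0,-1]]); 
w=Ro.from_matrix(R.T@T).as_rotvec()/np.pi; d=T.T@(np.array(a[:3])-p)/400
print('t',round(s['time_s'],2),'tcp',p.round(1),'yaw',yaw.round(2),'w',round(s['width']*1000,1),'F',np.round(s['ft_force'],1))
print('turn',w.round(4),'rows>=',np.ceil(np.linalg.norm(w)*180/10.5),'shift',d.round(4),'rows>=',np.ceil(np.linalg.norm(d)*400/60))
E
python3 - <<'E'
from workcell import bot,eyes
import numpy as np
s=bot.read_state();c=eyes.get_calibration('wrist');R=np.array(s['ee_rot'])
print(c['mtx'],c['k1'],R.T@(c['position']-s['tcp_pos']),R.T@c['orientation'])
E
python3 plan.py 640 -85 200 106.5
```

```text
[[420.69522552   0.         311.93524321]
 [  0.         420.69522552 238.69207209]
 [  0.           0.           1.        ]] 0.020008637352005258 [ 0.08239981 -0.00139874 -0.17583101] [[-1.15726726e-03  9.48818462e-01  3.15819863e-01]
 [ 9.99998405e-01  6.68344235e-04  1.65641280e-03]
 [ 1.36055867e-03  3.15821276e-01 -9.48817722e-01]]
t 0.1 tcp [209.6 614.3 196.7] yaw 71.17 w 85.2 F [-0.2  0.4  0. ]
turn [-0.0008 -0.0002 -0.1963] rows>= 4.0 shift [-0.5352 -1.9818 -0.0083] rows>= 14.0
```

```bash
python3 -m creep '[[[0,0,-0.049],[0,0,0],1],[[0,0,-0.049],[0,0,0],1],[[0,0,-0.049],[0,0,0],1],[[0,0,-0.049],[0,0,0],1],[[0,0,0],[-0.038,-0.142,0],1],[[0,0,0],[-0.038,-0.142,0],1],[[0,0,0],[-0.038,-0.142,0],1],[[0,0,0],[-0.038,-0.142,0],1],[[0,0,0],[-0.038,-0.142,0],1],[[0,0,0],[-0.038,-0.142,0],1],[[0,0,0],[-0.038,-0.142,0],1],[[0,0,0],[-0.038,-0.142,0],1]]'; python3 plan.py 640 -85 120 106.5
```

```text
time_s: 1.6
tcp_pos: [0.4555, 0.2119, 0.1977]
ee_rot: [[-0.959, -0.283, -0.0], [-0.283, 0.959, 0.0], [0.0, 0.0, -1.0]]
ft_force: [0.9, 0.7, 0.1]
width: 0.0853
gripper_force: 0.0
t 1.6 tcp [455.5 211.9 197.7] yaw 106.45 w 85.3 F [0.9 0.7 0.1]
turn [ 0.     -0.0001 -0.0003] rows>= 1.0 shift [-0.2314 -0.8427  0.1943] rows>= 6.0
```

```bash
python3 -m creep '[[[0,0,0],[-0.038,-0.14,0.02],1],[[0,0,0],[-0.038,-0.14,0.02],1],[[0,0,0],[-0.038,-0.14,0.03],1],[[0,0,0],[-0.038,-0.14,0.03],1],[[0,0,0],[-0.038,-0.14,0.04],1],[[0,0,0],[-0.042,-0.14,0.05],1],[[0,0,0],[0,0,0],1],[[0,0,0],[0,0,0],1]]' | head -2; python3 - <<'E'
from workcell import bot, eyes
import cv2,numpy as np
c=eyes.get_calibration('wrist'); p,d=eyes.grab_frame('wrist'); cv2.imwrite('pics/w1.png',p[:,:,::-1]); np.savez('w1.npz',p=p,d=d,**c)
E
```

```text
time_s: 2.6
tcp_pos: [0.6385, -0.0819, 0.121]
```

View pics/w1.png

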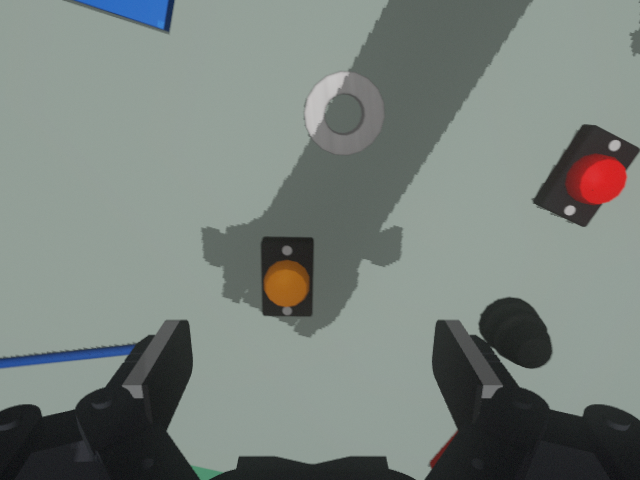

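The wrist view shows the amber lamp at (287,276) square to the image, between the open fingers. The bearing is at (344,113), the red lamp at (590,175) and the bump stop at (515,332). I'll measure from this.

```bash
cat > wm.py <<'E'
from h import *
def lamp(cal,p,at,r):
    H=hsv(p); h,s,v=[H[...,i].astype(int) for i in range(3)]
    c=blob((v<62),at,r); d=blob((s>150)&(v>62),at,r//2)   # black base with the dome added
    m=np.zeros(v.shape,np.uint8); cv2.drawContours(m,[c,d],-1,1,-1)
    return rect(cal,blob(m,at),.014),rect(cal,blob(m,at),.0),rect(cal,d,.020)
E
python3 - <<'E'
from wm import *
f=np.load('w1.npz'); p,d=f['p'],f['d']; cal=dict(f); H=hsv(p)
print([H[y,x].tolist() for x,y in [(270,245),(590,130),(287,285),(320,100),(360,130),(344,113),(300,225),(250,250),(250,400)]])
print('amber',*lamp(cal,p,(287,276),60)); print('red',*lamp(cal,p,(588,175),62))
for at in [(287,276),(275,243),(330,90),(345,113),(450,200)]:
    x,y=at; print(at, 'depth',d[y,x])
# bearing by grey edges: Hough circles on its top
g=cv2.medianBlur(cv2.cvtColor(p,cv2.COLOR_RGB2GRAY)[50:180,280:410],3)
print(cv2.HoughCircles(g,cv2.HOUGH_GRADIENT,1,20,param1=80,param2=12,minRadius=15,maxRadius=45))
E
```

```text
[[60, 7, 39], [30, 5, 48], [16, 210, 164], [15, 3, 194], [30, 4, 120], [69, 17, 103], [77, 23, 100], [72, 25, 104], [73, 19, 158]]
amber (array([682.5, -88.7]), np.float32(62.2), np.float32(37.2), np.float32(15.4)) (array([688.6, -87.9]), np.float32(65.3), np.float32(39.1), np.float32(15.4)) (array([684.4, -88.7]), np.float32(35.2), np.float32(31.8), np.float32(16.2))
red (array([555.3,  84.5]), np.float32(59.2), np.float32(45.9), np.float32(-8.6)) (array([555.1,  94. ]), np.float32(62.1), np.float32(48.2), np.float32(-8.6)) (array([555.8,  85.1]), np.float32(34.6), np.float32(32.4), np.float32(-83.1))
(287, 276) depth 0.29104826
(275, 243) depth 0.29908168
(330, 90) depth 0.26337785
(345, 113) depth 0.28401393
(450, 200) depth 0.30250826
[[[65.5 59.5 37.8]
  [47.5 69.5 21.8]]]
```

```bash
python3 plan.py 683 -88.5 2 105.5
```

```text
t 2.65 tcp [638.9 -80.5 121.6] yaw 106.53 w 85.3 F [ 0.9  0.3 -0.1]
turn [ 0.0005 -0.0002  0.0057] rows>= 1.0 shift [-0.101  -0.0488  0.2991] rows>= 3.0
```

```bash
python3 -m creep '[[[0.0005,0,0.0057],[0,0,0],1],[[0,0,0],[-0.06,-0.029,0.05],1],[[0,0,0],[-0.041,-0.02,0.05],1],[[0,0,0],[0,0,0.1],1],[[0,0,0],[0,0,0.07],1],[[0,0,0],[0,0,0.029],1],[[0,0,0],[0,0,0],1],[[0,0,0],[0,0,0],1]]' 40; python3 plan.py 683 -88.5 2 105.5;
```

```text
time_s: 3.65
tcp_pos: [0.685, -0.0904, 0.0043]
ee_rot: [[-0.964, -0.266, 0.004], [-0.266, 0.964, -0.002], [-0.003, -0.003, -1.0]]
ft_force: [-0.6, -0.6, 0.6]
width: 0.0853
gripper_force: 0.0
t 3.65 tcp [685.  -90.4   4.3] yaw 105.44 w 85.3 F [-0.6 -0.6  0.6]
turn [-0.0008  0.001  -0.0003] rows>= 1.0 shift [0.0036 0.0059 0.0059] rows>= 1.0
```

```bash
python3 -m creep '[[[-0.0008,0.001,0],[0.0036,0.0059,0.006],1],[[0,0,0],[0,0,0],0.6],[[0,0,0],[0,0,0],0.5],[[0,0,0],[0,0,0],0.3],[[0,0,0],[0,0,0],0],[[0,0,0],[0,0,0],0],[[0,0,0],[0,0,0],0],[[0,0,0],[0,0,0],0],[[0,0,0],[0,0,0],0],[[0,0,0],[0,0,0],0]]' 40; python3 plan.py 683 -88.5 2 105.5;
```

```text
time_s: 4.9
tcp_pos: [0.6814, -0.0887, 0.0]
ee_rot: [[-0.964, -0.266, -0.003], [-0.266, 0.964, 0.0], [0.003, 0.001, -1.0]]
ft_force: [-0.5, -1.0, -1.2]
width: -0.0002
gripper_force: 0.0
t 4.9 tcp [681.4 -88.7   0. ] yaw 105.42 w -0.2 F [-0.5 -1.  -1.2]
turn [ 0.0003 -0.001  -0.0005] rows>= 1.0 shift [-0.0039 -0.0007 -0.005 ] rows>= 1.0
```

The fingers closed on nothing, so I'll take a look.

```bash
python3 - <<'E'
from workcell import bot, eyes
import cv2,numpy as np
c=eyes.get_calibration('wrist'); p,d=eyes.grab_frame('wrist'); np.savez('w2.npz',p=p,d=d,**c)
q,_=eyes.grab_frame('side'); print(d[300:480:20,320])
cv2.imwrite('pics/w2.png',np.vstack([p[150:,:,::-1],cv2.resize(q[180:320,380:560],(640,498))[:270,:,::-1]]))
E
```

```text
[0.16404997 0.14043057 0.13074608 0.12206198 0.11017067 0.11646901
 0.11641371 0.1173626  0.22502644]
```

View pics/w2.png

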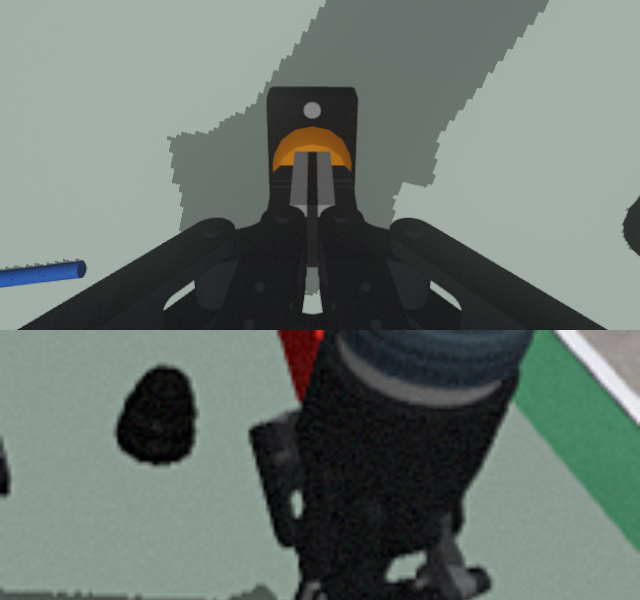

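The shut fingers appear over the dome at about (312,300) in the frame, with the lamp still below them. I'll check their real height by depth.

```bash
python3 - <<'E'
from h import *
f=np.load('w2.npz'); d=f['d']; cal=dict(f); R=cal['orientation']
for u in (280,300,312,324,340):
  for v in (240,262,285,295,300,306,312,320,335,350,370):
    n=cv2.undistortPoints(np.float64([[[u,v]]]),cal['mtx'],np.array([cal['k1'],0,0,0.]))[0,0]
    w=cal['position']+R@np.array([n[0],-n[1],-1])*d[v,u]; print((u,v),f['p'][v,u],(w*1000).round(0))
E
```

```text
(280, 240) [42 46 43] [ 660. -109.    6.]
(280, 262) [40 42 40] [ 667. -107.   14.]
(280, 285) [39 37 39] [ 677. -105.   13.]
(280, 295) [134  83  24] [ 679. -104.   19.]
(280, 300) [142  86  25] [ 678. -104.   24.]
(280, 306) [148  89  26] [ 680. -103.   25.]
(280, 312) [162  98  24] [ 682. -102.   27.]
(280, 320) [36 36 36] [ 676. -103.   43.]
(280, 335) [37 37 37] [ 676. -102.   53.]
(280, 350) [31 32 32] [ 677. -101.   61.]
(280, 370) [40 42 45] [ 671. -101.   80.]
(300, 240) [38 42 38] [ 658. -101.    7.]
(300, 262) [38 39 37] [665. -99.  14.]
(300, 285) [136  83  25] [671. -97.  22.]
(300, 295) [150  91  24] [673. -97.  26.]
(300, 300) [182 115  26] [675. -96.  27.]
(300, 306) [90 89 88] [670. -97.  41.]
(300, 312) [90 89 88] [671. -97.  44.]
(300, 320) [88 87 87] [670. -97.  51.]
(300, 335) [89 90 88] [671. -96.  60.]
(300, 350) [88 89 88] [671. -96.  68.]
(300, 370) [31 32 32] [670. -96.  79.]
(312, 240) [35 36 35] [656. -96.   7.]
(312, 262) [132 131 130] [663. -95.  15.]
(312, 285) [134  80  19] [670. -93.  21.]
(312, 295) [184 118  33] [671. -92.  28.]
(312, 300) [186 120 
[... 434 characters left out ...]
113  25] [672. -87.  29.]
(324, 306) [90 90 89] [668. -89.  41.]
(324, 312) [90 89 89] [669. -89.  44.]
(324, 320) [90 90 89] [669. -89.  50.]
(324, 335) [89 88 89] [668. -89.  60.]
(324, 350) [91 89 89] [668. -90.  69.]
(324, 370) [29 32 32] [668. -90.  78.]
(340, 240) [32 33 30] [653. -85.   7.]
(340, 262) [38 36 36] [660. -83.  13.]
(340, 285) [33 30 31] [670. -80.  14.]
(340, 295) [128  78  29] [672. -80.  20.]
(340, 300) [133  79  21] [673. -80.  23.]
(340, 306) [153  92  22] [674. -80.  26.]
(340, 312) [174 108  27] [675. -80.  28.]
(340, 320) [37 34 34] [671. -82.  44.]
(340, 335) [35 36 35] [671. -83.  53.]
(340, 350) [36 37 37] [671. -83.  63.]
(340, 370) [42 43 46] [666. -86.  80.]
```

Depth puts the fingertips at about z=40 while the reported TCP is z=0. I'll lift and measure the fingertip with the side camera to settle it.

```bash
python3 -m creep '[[[0,0,0],[0,0,-0.1],0],[[0,0,0],[0,0,-0.1],0],[[0,0,0],[0,0,-0.05],0],[[0,0,0],[0,0,0],0],[[0,0,0],[0,0,0],0]]' | head -2; python3 - <<'E'
from workcell import bot, eyes
from h import *
s=bot.read_state(); print(s['tcp_pos'],s['width'])
c=eyes.get_calibration('side'); p,d=eyes.grab_frame('side'); np.savez('s3.npz',p=p,d=d,**c)
w,wd=eyes.grab_frame('wrist'); np.savez('w3.npz',p=w,d=wd,**eyes.get_calibration('wrist'))
# project the TCP into the side picture
for k in (0,.019,.04,.073):
    q=c['orientation'].T@(s['tcp_pos']+np.array([0,0,k])-c['position']); n=np.array([q[0],-q[1]])/-q[2]; n=n*(1+c['k1']*n@n)
    print(k,c['mtx'][:2,:2]@n+c['mtx'][:2,2],-q[2])
cv2.imwrite('pics/s3.png',cv2.resize(p[100:300,380:600],None,fx=3,fy=3,interpolation=cv2.INTER_NEAREST)[:,:,::-1])
E
```

```text
time_s: 5.62
tcp_pos: [0.6803, -0.0882, 0.0981]
[ 0.6802948  -0.08822377  0.09805817] -6.047834547932813e-05
0 [476.07512099 239.45429145] 0.6924605238162814
0.019 [479.0911004  231.08700628] 0.6786677665556299
0.04 [482.5705991  221.43408905] 0.6634231401096468
0.073 [488.37393662 205.33507397] 0.6394672985516732
```

View pics/s3.png

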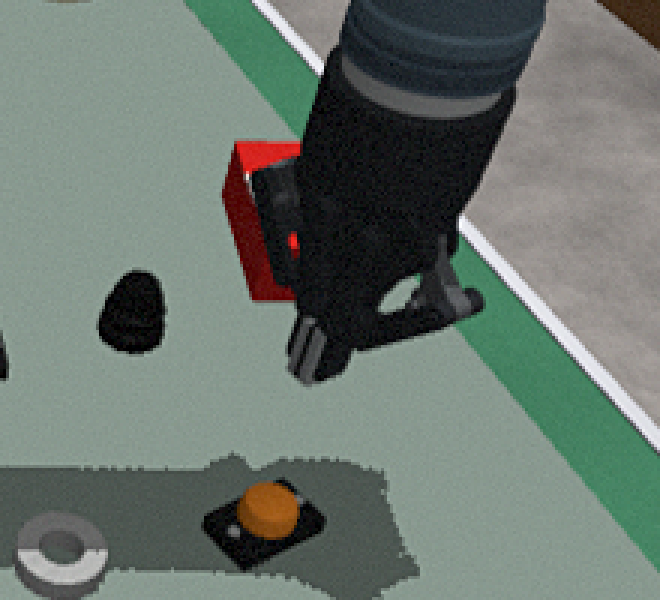

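The side view shows the shut fingertip at crop (308,378), pixel (483,226). The reported TCP projects to (476,239), about 35 mm lower. So the real fingertip lies about 35–40 mm behind the reported TCP. The lamp is undisturbed. I'll get the exact offset from the wrist depth.

```bash
python3 - <<'E'
from h import *
def pts(fn):
    f=np.load(fn); d=f['d']; cal=dict(f)
    v,u=np.mgrid[250:480:2,60:580:2]; px=np.c_[u.ravel(),v.ravel()].astype(float)
    n=cv2.undistortPoints(px.reshape(-1,1,2),cal['mtx'],np.array([cal['k1'],0,0,0.]))[:,0]
    w=cal['position']+(np.c_[n[:,0],-n[:,1],-np.ones(len(n))]*d[v.ravel(),u.ravel()][:,None])@cal['orientation'].T
    return px,w*1000,d[v.ravel(),u.ravel()]
for fn,tcp in (('w3.npz',98.1),('w1.npz',121.6)):
    px,w,dd=pts(fn); m=(w[:,2]>tcp-25)&(dd>0)&(dd<.25); i=np.argsort(w[m][:,2])[:400]
    z=w[m][:,2]-tcp; print(fn,np.percentile(z,[0,.2,.5,1,2,5]).round(1)); 
    j=np.argsort(z)[[3,10,30,60]]; print(px[m][j],w[m][j].round(1))
E
```

```text
w3.npz [36.2 38.3 40.2 43.2 47.4 58.5]
[[310. 302.]
 [300. 302.]
 [328. 304.]
 [284. 316.]] [[ 668.6  -93.1  134.7]
 [ 669.2  -96.7  135.4]
 [ 666.5  -86.9  136.9]
 [ 674.6 -101.1  138.4]]
w1.npz [44.7 46.2 47.5 49.  51.1 55.9]
[[192. 360.]
 [192. 356.]
 [188. 334.]
 [190. 356.]] [[ 656.5 -122.3  167. ]
 [ 654.6 -122.6  167.4]
 [ 645.5 -125.5  168.5]
 [ 653.  -122.9  169.9]]
```

Measured offset: the shut fingertip is about 36 mm above the reported TCP, and about 46–47 mm when open. I'll apply that. The amber grasp therefore needs TCP z ≈ -33.

```bash
python3 plan.py 683 -88.5 -33 105.5; python3 -m creep '[[[0,0,0],[-0.006,-0.001,0],1],[[0,0,0],[0,0,0.1],1],[[0,0,0],[0,0,0.1],1],[[0,0,0],[0,0,0.08],1],[[0,0,0],[0,0,0.03],1],[[0,0,0],[0,0,0.01],1],[[0,0,0],[0,0,0],1],[[0,0,0],[0,0,0],1]]'; python3 plan.py 683 -88.5 -33 105.5
```

```text
t 5.72 tcp [680.  -88.2  97.5] yaw 105.43 w 0.3 F [-0.1  0.2 -0.7]
turn [ 0.0008 -0.0023 -0.0004] rows>= 1.0 shift [-0.007  -0.0028  0.3263] rows>= 3.0
time_s: 6.72
tcp_pos: [0.6853, -0.0887, -0.0263]
ee_rot: [[-0.964, -0.266, -0.0], [-0.266, 0.964, -0.0], [0.0, -0.0, -1.0]]
ft_force: [-0.0, 0.7, 0.2]
width: 0.0855
gripper_force: 0.0
t 6.72 tcp [685.3 -88.7 -26.3] yaw 105.42 w 85.5 F [-0.   0.7  0.2]
turn [-0.     -0.0001 -0.0005] rows>= 1.0 shift [0.0055 0.0019 0.0169] rows>= 1.0
```

```bash
python3 -m creep '[[[0,0,0],[0.003,0.001,0.01],1],[[0,0,0],[0,0,0.006],1],[[0,0,0],[0,0,0],0.6],[[0,0,0],[0,0,0],0.5],[[0,0,0],[0,0,0],0.3],[[0,0,0],[0,0,0],0.3],[[0,0,0],[0,0,0],0.3],[[0,0,0],[0,0,0],0.2],[[0,0,0],[0,0,0],0.2],[[0,0,0],[0,0,0],0.2]]' 40; python3 plan.py 683 -88.5 -33 105.5
```

```text
time_s: 7.98
tcp_pos: [0.6829, -0.0886, -0.0341]
ee_rot: [[-0.964, -0.266, -0.002], [-0.266, 0.964, -0.0], [0.002, 0.0, -1.0]]
ft_force: [-0.4, -1.1, 1.7]
width: 0.0369
gripper_force: 43.8
t 7.97 tcp [682.9 -88.6 -34.1] yaw 105.41 w 36.9 F [-0.4 -1.1  1.7]
turn [ 0.0001 -0.0008 -0.0005] rows>= 1.0 shift [-0.0003  0.0002 -0.0027] rows>= 1.0
```

Gripped at 37 mm, as it should be. Now lift and head for the yellow pad.

```bash
python3 -m creep '[[[0,0,0],[0,0,-0.03],0.2],[[0,0,0],[0,0,-0.08],0.2],[[0,0,0.05],[0,0,-0.12],0.2],[[0,0,0.055],[0,0,0],0.2],[[0,0,0.055],[0,0,0],0.2],[[0,0,0.055],[0,0,0],0.2],[[0,0,0],[0,0,0],0.2]]'; python3 plan.py 489.5 346.2 58 66.2
```

```text
time_s: 8.85
tcp_pos: [0.682, -0.0874, 0.0572]
ee_rot: [[-0.92, 0.393, -0.005], [0.393, 0.92, 0.0], [0.005, -0.001, -1.0]]
ft_force: [0.2, 0.6, -0.7]
width: 0.0369
gripper_force: 42.0
t 8.85 tcp [682.  -87.4  57.2] yaw 66.87 w 36.9 F [ 0.2  0.6 -0.7]
turn [-0.0005 -0.0015  0.0037] rows>= 1.0 shift [ 0.8778  0.7976 -0.0019] rows>= 8.0
```

```bash
python3 -m creep '[[[0,-0.001,0.0037],[0.09,0.082,0],0.2],[[0,0,0],[0.1,0.091,0],0.2],[[0,0,0],[0.1,0.091,0],0.2],[[0,0,0],[0.1,0.091,0],0.2],[[0,0,0],[0.1,0.091,0],0.2],[[0,0,0],[0.1,0.091,0],0.2],[[0,0,0],[0.1,0.091,0],0.2],[[0,0,0],[0.1,0.091,0],0.2],[[0,0,0],[0.05,0.045,0],0.2],[[0,0,0],[0.038,0.034,0],0.2],[[0,0,0],[0,0,0],0.2],[[0,0,0],[0,0,0],0.2]]'; python3 plan.py 489.5 346.2 0 66.2
python3 - <<'E'
from workcell import bot, eyes
from h import *
w,wd=eyes.grab_frame('wrist'); np.savez('w4.npz',p=w,d=wd,**eyes.get_calibration('wrist')); cv2.imwrite('pics/w4.png',w[:,:,::-1])
E
```

```text
time_s: 10.35
tcp_pos: [0.492, 0.3434, 0.0573]
ee_rot: [[-0.913, 0.408, 0.0], [0.408, 0.913, -0.003], [-0.001, -0.002, -1.0]]
ft_force: [0.6, -0.6, -1.7]
width: 0.0368
gripper_force: 42.0
t 10.35 tcp [492.  343.4  57.3] yaw 65.94 w 36.8 F [ 0.6 -0.6 -1.7]
turn [-0.0007  0.0004 -0.0015] rows>= 1.0 shift [0.0085 0.0039 0.1433] rows>= 1.0
```

View pics/w4.png

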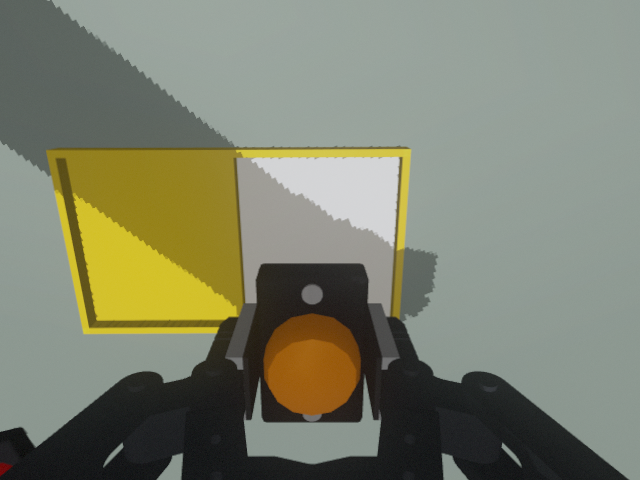

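The lamp is held level with the lens up at (312,365). Tray rim corners are at about (48,150), (411,149) and (84,334). I'll refine the tray pose from these.

```bash
python3 - <<'E'
from h import *
f=np.load('w4.npz'); p=f['p']; cal=dict(f); H=hsv(p); h,s,v=[H[...,i].astype(int) for i in range(3)]
m=(((h>20)&(h<35)&(s>110)&(v>40))).astype(np.uint8)
c=blob(m,(0,0)); 
# fit lines to outer edges: top (cols 80..390), left (rows 170..310)
top=np.array([[u,np.argmax(m[100:,u])+99.5] for u in range(80,390,4)],float)
left=np.array([[np.argmax(m[r])-.5,r] for r in range(175,310,4)],float)
right=np.array([[u,r] for r in range(165,235,3) for u in [639-np.argmax(m[r][::-1])+.5]],float)
A=[plane(cal,q,.012)[:,:2]*1000 for q in (top,left,right)]
L=[cv2.fitLine(a.astype(np.float32),cv2.DIST_HUBER,0,.01,.01).ravel() for a in A]
for l in L: print(l.round(2),'yaw',np.degrees(np.arctan2(l[1],l[0])).round(2))
def X(a,b):
    t=np.linalg.solve(np.c_[a[:2],-b[:2]],b[2:]-a[2:]); return a[2:]+a[:2]*t[0]
cl,cr=X(L[0],L[1]),X(L[0],L[2]); print(cl,cr,np.linalg.norm(cl-cr))
ty=(cr-cl)/np.linalg.norm(cr-cl); tx=np.array([ty[1],-ty[0]])
mid=(cl+cr)/2; ctr=[mid+s_*54*tx for s_ in (1,-1)]; print('yaw ty',np.degrees(np.arctan2(ty[1],ty[0])),'centre cand',ctr)
for c0 in ctr: print('pad',c0+46*ty,'bare',c0-46*ty)
E
```

```text
[4.1000e-01 9.1000e-01 4.2021e+02 3.2464e+02] yaw 65.94
[ 9.1000e-01 -4.1000e-01  4.2955e+02  2.1906e+02] yaw -23.93
[ 9.1000e-01 -4.1000e-01  4.7957e+02  4.0229e+02] yaw -23.96
[382.4178  239.98477] [458.9614  411.45358] 187.77773
yaw ty 65.94403 centre cand [array([469.99954, 303.7072 ], dtype=float32), array([371.3796 , 347.73114], dtype=float32)]
pad [488.75046 345.712  ] bare [451.24863 261.70242]
pad [390.13052 389.73593] bare [352.6287  305.72635]
```

```bash
python3 plan.py 489 346 -24 66; python3 -m creep '[[[-0.0007,0,0],[0.0075,0.004,0.03],0.2],[[0,0,0],[0,0,0.08],0.2],[[0,0,0],[0,0,0.07],0.2],[[0,0,0],[0,0,0.023],0.2],[[0,0,0],[0,0,0],0.2],[[0,0,0],[0,0,0],0.2]]'; python3 plan.py 489 346 -28.5 66
```

```text
t 10.4 tcp [492.2 343.   57.4] yaw 65.87 w 37.0 F [ 1.  -0.3 -1.8]
turn [-0.0007  0.0004 -0.0007] rows>= 1.0 shift [0.0104 0.0035 0.2034] rows>= 2.0
time_s: 11.15
tcp_pos: [0.49, 0.3488, -0.0229]
ee_rot: [[-0.914, 0.406, 0.002], [0.406, 0.914, 0.002], [-0.001, 0.003, -1.0]]
ft_force: [0.5, -0.4, -0.2]
width: 0.0368
gripper_force: 41.9
t 11.15 tcp [490.  348.8 -22.9] yaw 66.02 w 36.8 F [ 0.5 -0.4 -0.2]
turn [0.0009 0.0004 0.0001] rows>= 1.0 shift [-0.0006 -0.0075  0.0141] rows>= 1.0
```

```bash
python3 -m creep '[[[0.0005,0,0],[0,-0.004,0.003],0.2],[[0,0,0],[0,0,0.004],0.2],[[0,0,0],[0,0,0.003],0.2],[[0,0,0],[0,0,0],0.2],[[0,0,0],[0,0,0],0.2]]'; python3 plan.py 489 346 -28.5 66
```

```text
time_s: 11.78
tcp_pos: [0.4881, 0.347, -0.0279]
ee_rot: [[-0.914, 0.406, -0.0], [0.406, 0.914, -0.001], [-0.0, -0.001, -1.0]]
ft_force: [-0.2, -0.2, -0.8]
width: 0.037
gripper_force: 41.9
t 11.78 tcp [488.1 347.  -27.9] yaw 66.06 w 37.0 F [-0.2 -0.2 -0.8]
turn [-0.0002  0.      0.0003] rows>= 1.0 shift [-0.0031 -0.0015  0.0014] rows>= 1.0
```

```bash
python3 -m creep '[[[0,0,0],[0,0,0.0025],0.2],[[0,0,0],[0,0,0],0.2]]' | grep -E "tcp|ft"; python3 -m creep '[[[0,0,0],[0,0,0.0025],0.2],[[0,0,0],[0,0,0],0.2]]' | grep -E "tcp|ft"
```

```text
tcp_pos: [0.4882, 0.3471, -0.0281]
ft_force: [-4.0, -1.0, 4.5]
tcp_pos: [0.4882, 0.3471, -0.0282]
ft_force: [-3.8, -1.8, 11.6]
```

```bash
python3 -m creep '[[[0,0,0],[0,0,-0.003],0.2],[[0,0,0],[0,0,0],0.46],[[0,0,0],[0,0,0],0.5],[[0,0,0],[0,0,0],0.54],[[0,0,0],[0,0,0],0.54],[[0,0,0],[0,0,0],0.54],[[0,0,0],[0,0,-0.02],0.54],[[0,0,0],[0,0,-0.06],0.54],[[0,0,0],[0,0,-0.12],0.54],[[0,0,0],[0,0,-0.05],0.54],[[0,0,0],[0,0,0],0.54],[[0,0,0],[0,0,0],0.54]]'; python3 - <<'E'
from workcell import bot, eyes
from wm import *
w,wd=eyes.grab_frame('wrist'); cal=eyes.get_calibration('wrist'); np.savez('w5.npz',p=w,d=wd,**cal); cv2.imwrite('pics/w5.png',w[:,:,::-1])
E
python3 plan.py 561 -83 80 81
```

```text
time_s: 13.78
tcp_pos: [0.4869, 0.3465, 0.0699]
ee_rot: [[-0.914, 0.406, -0.002], [0.406, 0.914, -0.002], [0.001, -0.003, -1.0]]
ft_force: [0.6, -0.3, -0.7]
width: 0.0461
gripper_force: 0.0
t 13.82 tcp [486.6 346.2  69.5] yaw 66.07 w 46.2 F [0.3 0.3 0.5]
turn [-0.0011 -0.0006 -0.0829] rows>= 2.0 shift [-0.3515 -1.0308 -0.0263] rows>= 8.0
```

View pics/w5.png

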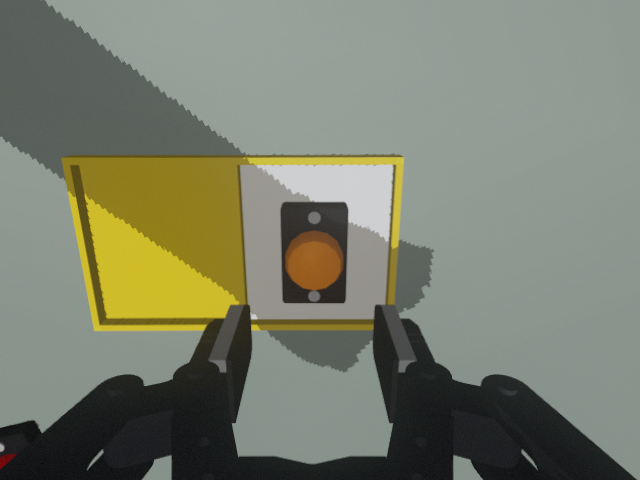

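The amber lamp sits lens up at (314,252), centred on the white pad. Next is the bearing.

```bash
python3 plan.py 535 -80 70 100;  python3 -m creep '[[[-0.001,0,-0.047],[0,0,0],1],[[0,0,-0.047],[0,0,0],1],[[0,0,-0.047],[0,0,0],1],[[0,0,-0.047],[0,0,0],1],[[0,0,0],[0,0,0],1]]' | grep tcp; python3 plan.py 535 -80 70 100
```

```text
t 13.82 tcp [486.6 346.2  69.5] yaw 66.07 w 46.2 F [0.3 0.3 0.5]
turn [-0.001  -0.0008 -0.1885] rows>= 4.0 shift [ 0.066  -1.0704 -0.0013] rows>= 8.0
tcp_pos: [0.487, 0.3462, 0.0695]
t 14.45 tcp [487.  346.2  69.5] yaw 99.8 w 85.3 F [ 0.1  0.3 -0.6]
turn [ 0.0002 -0.0005 -0.0011] rows>= 1.0 shift [ 0.0669 -1.0701 -0.0012] rows>= 8.0
```

```bash
python3 -m creep '[[[0,0,0],[0.008,-0.124,0],1],[[0,0,0],[0.008,-0.14,0],1],[[0,0,0],[0.008,-0.14,0],1],[[0,0,0],[0.009,-0.14,0],1],[[0,0,0],[0.009,-0.14,0],1],[[0,0,0],[0.009,-0.14,0],1],[[0,0,0],[0.008,-0.14,0],1],[[0,0,0],[0.008,-0.07,0],1],[[0,0,0],[0,-0.036,0],1],[[0,0,0],[0,0,0],1],[[0,0,0],[0,0,0],1]]' | grep tcp
python3 - <<'E'
from workcell import bot, eyes
from h import *
cal=eyes.get_calibration('wrist'); p,d=eyes.grab_frame('wrist'); np.savez('w6.npz',p=p,d=d,**cal); cv2.imwrite('pics/w6.png',p[:,:,::-1])
# points higher than 14 mm above the counter and not gripper, by depth
v,u=np.mgrid[0:480,0:640]; px=np.c_[u.ravel(),v.ravel()].astype(float)
n=cv2.undistortPoints(px.reshape(-1,1,2),cal['mtx'],np.array([cal['k1'],0,0,0.]))[:,0]
w=(cal['position']+(np.c_[n[:,0],-n[:,1],-np.ones(len(n))]*d.reshape(-1,1))@cal['orientation'].T)*1000
m=(w[:,2]>13)&(w[:,2]<23)&(np.hypot(w[:,0]-562,w[:,1]+83)<40)
m=m.reshape(480,640).astype(np.uint8)
c=blob(m,(0,0)); (a,b),r=cv2.minEnclosingCircle(c); print('px',a,b,r,'h',np.median(w[m.ravel()>0][:,2]))
print(rect(cal,c,.018)); ww=plane(cal,c.reshape(-1,2),.018)[:,:2]*1000; print(cv2.minEnclosingCircle(ww.astype(np.float32)), cv2.fitEllipse(ww.astype(np.float32)))
E
python3 plan.py 562.5 -83.5 -30
```

```text
tcp_pos: [0.5352, -0.0768, 0.0699]
px 292.932373046875 287.0308837890625 43.11558151245117 h 17.505479001067094
(array([560.6, -84.6]), np.float32(51.9), np.float32(50.6), np.float32(-16.8))
((560.6337890625, -85.0592041015625), 26.23639488220215) ((560.5621948242188, -84.66570281982422), (50.39573287963867, 51.55924606323242), 93.26454162597656)
t 15.88 tcp [535.3 -76.7  70. ] yaw 100.07 w 85.4 F [0.1 0.6 0.1]
turn [ 0.0011  0.0003 -0.    ] rows>= 1.0 shift [-0.0639 -0.0286  0.2499] rows>= 2.0
```

Depth gives the bearing centre at (560.8,-84.6), 52 mm across with its top at 17.5 mm, as described.

```bash
python3 plan.py 561 -84.5 -36 100; python3 -m creep '[[[0.001,0,0],[-0.059,-0.031,0.05],1],[[0,0,0],[0,0,0.1],1],[[0,0,0],[0,0,0.08],1],[[0,0,0],[0,0,0.025],1],[[0,0,0],[0,0,0],1],[[0,0,0],[0,0,0],1]]' 50 | grep -E "tcp|ft"; python3 plan.py 561 -84.5 -36 100
```

```text
t 15.88 tcp [535.3 -76.7  70. ] yaw 100.07 w 85.4 F [0.1 0.6 0.1]
turn [0.0011 0.0003 0.0004] rows>= 1.0 shift [-0.0599 -0.0303  0.2649] rows>= 2.0
tcp_pos: [0.5623, -0.0872, -0.0303]
ft_force: [1.0, -0.1, -0.1]
t 16.62 tcp [562.3 -87.2 -30.3] yaw 99.92 w 85.4 F [ 1.  -0.1 -0.1]
turn [-0.0005  0.0013 -0.0005] rows>= 1.0 shift [0.002  0.0072 0.0143] rows>= 1.0
```

```bash
python3 -m creep '[[[0,0,0],[0.001,0.004,0.012],1],[[0,0,0],[0,0,0],0.8],[[0,0,0],[0,0,0],0.7],[[0,0,0],[0,0,0],0.6],[[0,0,0],[0,0,0],0.5],[[0,0,0],[0,0,0],0.4],[[0,0,0],[0,0,0],0.4],[[0,0,0],[0,0,0],0.4]]' 50; python3 plan.py 561 -84.5 -36 100
```

```text
time_s: 17.62
tcp_pos: [0.5603, -0.0855, -0.0358]
ee_rot: [[-0.985, -0.172, 0.001], [-0.172, 0.985, 0.0], [-0.001, 0.0, -1.0]]
ft_force: [-0.7, 1.1, 5.1]
width: 0.0497
gripper_force: 52.1
t 17.62 tcp [560.3 -85.5 -35.8] yaw 99.89 w 49.7 F [-0.7  1.1  5.1]
turn [ 0.      0.0004 -0.0006] rows>= 1.0 shift [-0.0022  0.002   0.0004] rows>= 1.0
```

```bash
python3 -m creep '[[[0,0,0],[0,0,-0.02],0.4],[[0,0,0],[0,0,-0.07],0.4],[[0,0,-0.052],[0,0,-0.125],0.4],[[0,0,-0.052],[0,0,0],0.4],[[0,0,-0.052],[0,0,0],0.4],[[0,0,-0.052],[0,0,0],0.4],[[0,0,-0.052],[0,0,0],0.4],[[0,0,-0.052],[0,0,0],0.4],[[0,0,0],[0,0,0],0.4]]'; python3 plan.py 451.7 261.9 50 156
```

```text
time_s: 18.75
tcp_pos: [0.5596, -0.086, 0.0494]
ee_rot: [[-0.408, -0.913, 0.001], [-0.913, 0.408, 0.002], [-0.002, -0.001, -1.0]]
ft_force: [-0.0, -0.5, -1.0]
width: 0.0495
gripper_force: 53.1
t 18.75 tcp [559.6 -86.   49.4] yaw 155.94 w 49.5 F [-0.  -0.5 -1. ]
turn [-0.0002  0.0006 -0.0003] rows>= 1.0 shift [-0.6848  0.6001 -0.0016] rows>= 7.0
```

```bash
python3 -m creep '[[[0,0,0],[-0.09,0.079,0],0.4],[[0,0,0],[-0.09,0.079,0],0.4],[[0,0,0],[-0.09,0.079,0],0.4],[[0,0,0],[-0.09,0.079,0],0.4],[[0,0,0],[-0.09,0.079,0],0.4],[[0,0,0],[-0.09,0.079,0],0.4],[[0,0,0],[-0.09,0.079,0],0.4],[[0,0,0],[-0.035,0.031,0.05],0.4],[[0,0,0],[-0.02,0.016,0.07],0.4],[[0,0,0],[0,0,0.05],0.4],[[0,0,0],[0,0,0],0.4],[[0,0,0],[0,0,0],0.4]]'; python3 plan.py 451.7 261.9 -33 156
```

```text
time_s: 20.25
tcp_pos: [0.4529, 0.2615, -0.0184]
ee_rot: [[-0.407, -0.913, 0.003], [-0.913, 0.407, -0.001], [0.0, -0.003, -1.0]]
ft_force: [0.1, -1.2, -1.2]
width: 0.0498
gripper_force: 53.1
t 20.25 tcp [452.9 261.5 -18.4] yaw 155.96 w 49.8 F [ 0.1 -1.2 -1.2]
turn [-0.001  -0.0001 -0.0002] rows>= 1.0 shift [0.0003 0.003  0.0364] rows>= 1.0
```

```bash
python3 -m creep '[[[-0.0006,0,0],[0,0.002,0.015],0.4],[[0,0,0],[0,0,0.01],0.4],[[0,0,0],[0,0,0.005],0.4],[[0,0,0],[0,0,0],0.4],[[0,0,0],[0,0,0],0.4]]' | grep -E "tcp|ft";  python3 -m creep '[[[0,0,0],[0,0,0.004],0.4],[[0,0,0],[0,0,0],0.4]]' | grep -E "tcp|ft"; 
```

```text
tcp_pos: [0.4514, 0.2623, -0.0308]
ft_force: [-0.3, -0.1, -2.1]
tcp_pos: [0.4512, 0.2623, -0.0326]
ft_force: [0.7, -0.4, -1.5]
```

```bash
python3 -m creep '[[[0,0,0],[0,0,0.0025],0.4],[[0,0,0],[0,0,0],0.4]]' | grep -E "tcp|ft";  python3 -m creep '[[[0,0,0],[0,0,0.0025],0.4],[[0,0,0],[0,0,0],0.4]]' | grep -E "tcp|ft"; 
```

```text
tcp_pos: [0.4513, 0.2623, -0.0328]
ft_force: [-1.9, -0.5, 5.6]
tcp_pos: [0.4513, 0.2623, -0.0329]
ft_force: [-3.6, -1.4, 12.9]
```

```bash
python3 -m creep '[[[0,0,0],[0,0,-0.003],0.4],[[0,0,0],[0,0,0],0.6],[[0,0,0],[0,0,0],0.63],[[0,0,0],[0,0,0],0.66],[[0,0,0],[0,0,0],0.68],[[0,0,0],[0,0,0],0.68],[[0,0,0],[0,0,-0.02],0.68],[[0,0,0],[0,0,-0.06],0.68],[[0,0,0],[0,0,-0.12],0.68],[[0,0,0],[0,0,-0.06],0.68],[[0,0,0],[0,0,0],0.68],[[0,0,0],[0,0,0],0.68]]'; python3 - <<'E'
from workcell import bot, eyes
from wm import *
w,wd=eyes.grab_frame('wrist'); cal=eyes.get_calibration('wrist'); np.savez('w7.npz',p=w,d=wd,**cal); cv2.imwrite('pics/w7.png',w[:,:,::-1])
E
python3 plan.py 530 85 70 81
```

```text
time_s: 23.12
tcp_pos: [0.4507, 0.2619, 0.0702]
ee_rot: [[-0.406, -0.914, -0.001], [-0.914, 0.406, -0.001], [0.001, 0.001, -1.0]]
ft_force: [0.4, -0.8, -0.0]
width: 0.0579
gripper_force: 0.0
t 23.18 tcp [450.3 261.6  69.6] yaw 156.05 w 57.7 F [-0.5 -0.3  0. ]
turn [-0.     -0.0009  0.417 ] rows>= 8.0 shift [-0.266  -0.4049 -0.001 ] rows>= 4.0
```

View pics/w7.png

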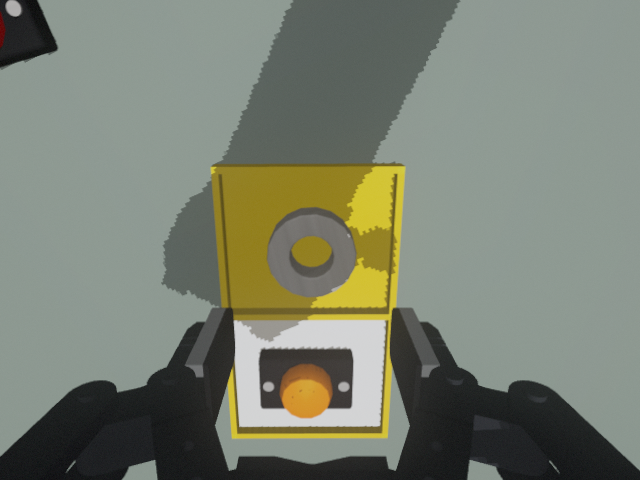

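The yellow kit looks right: the bearing is flat at (311,252) and the lamp is on the pad at (306,378). Next is the red lamp.

```bash
python3 -m creep '[[[0,0,0.052],[0,0,0],1],[[0,0,0.052],[0,0,0],1],[[0,0,0.052],[0,0,0],1],[[0,0,0.052],[0,0,0],1],[[0,0,0.052],[0,0,0],1],[[0,0,0.052],[0,0,0],1],[[0,0,0.052],[0,0,0],1],[[0,0,0.053],[0,0,0],1],[[0,0,0],[0,0,0],1]]' | grep tcp; python3 plan.py 530 85 70 81
```

```text
tcp_pos: [0.4501, 0.2615, 0.0692]
t 24.3 tcp [450.1 261.5  69.2] yaw 81.11 w 85.1 F [ 0.2 -0.  -0.4]
turn [-0.0008 -0.0007  0.0006] rows>= 1.0 shift [-0.2662 -0.4047 -0.0021] rows>= 4.0
```

```bash
python3 -m creep '[[[0,0,0],[-0.06,-0.09,0],1],[[0,0,0],[-0.08,-0.12,0],1],[[0,0,0],[-0.08,-0.12,0],1],[[0,0,0],[-0.03,-0.05,0],1],[[0,0,0],[-0.016,-0.025,0],1],[[0,0,0],[0,0,0],1],[[0,0,0],[0,0,0],1]]' | grep tcp
cat > dep.py <<'E'
# dep.py x y r zlo zhi zplane (mm): outline of what stands zlo..zhi high near x,y, from one new wrist picture and its depth
import sys
from workcell import eyes
from h import *
x,y,r,lo,hi,zp=map(float,sys.argv[1:7]); cal=eyes.get_calibration('wrist'); p,d=eyes.grab_frame('wrist')
v,u=np.mgrid[0:480,0:640]
n=cv2.undistortPoints(np.float64(np.c_[u.ravel(),v.ravel()]).reshape(-1,1,2),cal['mtx'],np.array([cal['k1'],0,0,0.]))[:,0]
w=(cal['position']+(np.c_[n[:,0],-n[:,1],-np.ones(len(n))]*d.reshape(-1,1))@cal['orientation'].T)*1000
m=((w[:,2]>lo)&(w[:,2]<hi)&(np.hypot(w[:,0]-x,w[:,1]-y)<r)).reshape(480,640).astype(np.uint8)
c=blob(m,(0,0)); print('px',c.reshape(-1,2).mean(0).round(0),'max h',np.percentile(w[m.ravel()>0][:,2],98).round(1),*rect(cal,c,zp/1000))
if len(sys.argv)>7: cv2.imwrite(sys.argv[7],p[:,:,::-1])
E
python3 dep.py 555 86 50 9 36 14; python3 dep.py 555 86 30 20 36 22;python3 plan.py 555 86 -34 81
```

```text
tcp_pos: [0.5303, 0.0877, 0.0703]
px [319. 282.] max h 30.2 [553.5  86.9] 60.4 37.6 -8.8
px [319. 290.] max h 30.5 [554.9  86.6] 33.5 31.8 -8.8
t 25.27 tcp [530.4  87.7  70.5] yaw 81.2 w 85.7 F [-0.4  0.7  0.4]
turn [ 0.0002 -0.0003  0.0011] rows>= 1.0 shift [-0.0613  0.0055  0.2613] rows>= 2.0
```

The red lamp is at (554,86.8), 60 by 38 mm and 30 mm high, which matches.

```bash
python3 -m creep '[[[0,0,0],[-0.058,0.007,0.05],1],[[0,0,0],[0,0,0.1],1],[[0,0,0],[0,0,0.08],1],[[0,0,0],[0,0,0.025],1],[[0,0,0],[0,0,0],1],[[0,0,0],[0,0,0],1]]' 40 | grep -E "tcp|ft"; python3 plan.py 554 86.8 -34 81.2
```

```text
tcp_pos: [0.5558, 0.0854, -0.0299]
ft_force: [-0.1, 0.6, 0.4]
t 26.02 tcp [555.8  85.4 -29.9] yaw 81.02 w 85.4 F [-0.1  0.6  0.4]
turn [ 0.0004  0.0007 -0.001 ] rows>= 1.0 shift [0.005  0.0029 0.0103] rows>= 1.0
```

```bash
python3 -m creep '[[[0,0,0],[0.003,0.002,0.01],1],[[0,0,0],[0,0,0],0.8],[[0,0,0],[0,0,0],0.6],[[0,0,0],[0,0,0],0.5],[[0,0,0],[0,0,0],0.3],[[0,0,0],[0,0,0],0.2],[[0,0,0],[0,0,0],0.2],[[0,0,0],[0,0,0],0.2],[[0,0,0],[0,0,0],0.2]]' 40; python3 plan.py 554 86.8 -34 81.2
```

```text
time_s: 27.15
tcp_pos: [0.5544, 0.0859, -0.0342]
ee_rot: [[-0.988, 0.157, 0.001], [0.157, 0.988, 0.001], [-0.001, 0.001, -1.0]]
ft_force: [-0.4, 1.2, 5.6]
width: 0.0372
gripper_force: 44.5
t 27.15 tcp [554.4  85.9 -34.2] yaw 80.98 w 37.2 F [-0.4  1.2  5.6]
turn [ 0.0002  0.0004 -0.0012] rows>= 1.0 shift [ 0.0014  0.0021 -0.0004] rows>= 1.0
```

```bash
python3 -m creep '[[[0,0,0],[0,0,-0.03],0.2],[[0,0,0],[0,0,-0.08],0.2],[[0,0,0],[0,0,-0.12],0.2],[[0,0,-0.05],[0,0,0],0.2],[[0,0,0],[0,0,0],0.2]]' | grep -E "tcp|wid"; python3 plan.py 491.6 -343.5 58 90
```

```text
tcp_pos: [0.5535, 0.0858, 0.0576]
width: 0.037
t 27.77 tcp [553.5  85.8  57.6] yaw 89.89 w 37.0 F [-0.2  0.6 -1.1]
turn [ 0.0002  0.0002 -0.0006] rows>= 1.0 shift [ 0.1547 -1.0732 -0.0011] rows>= 8.0
```

```bash
python3 -m creep '[[[0,0,0],[0.015,-0.1,0],0.2],[[0,0,0],[0.02,-0.14,0],0.2],[[0,0,0],[0.02,-0.14,0],0.2],[[0,0,0],[0.02,-0.14,0],0.2],[[0,0,0],[0.02,-0.14,0],0.2],[[0,0,0],[0.02,-0.14,0],0.2],[[0,0,0],[0.02,-0.14,0],0.2],[[0,0,0],[0.01,-0.083,0],0.2],[[0,0,0],[0.01,-0.05,0],0.2],[[0,0,0],[0,0,0],0.2],[[0,0,0],[0,0,0],0.2]]'|grep tcp; python3 plan.py 491.6 -343.5 -24 90
python3 - <<'E'
from workcell import bot, eyes
from h import *
w,wd=eyes.grab_frame('wrist'); np.savez('w8.npz',p=w,d=wd,**eyes.get_calibration('wrist')); cv2.imwrite('pics/w8.png',w[:,:,::-1])
E
```

```text
tcp_pos: [0.4919, -0.3407, 0.0561]
t 29.15 tcp [ 491.9 -340.7   56.1] yaw 90.11 w 37.0 F [-0.2  0.7 -1.1]
turn [ 0.0008 -0.0003  0.0006] rows>= 1.0 shift [ 0.0007 -0.007   0.2001] rows>= 2.0
```

View pics/w8.png

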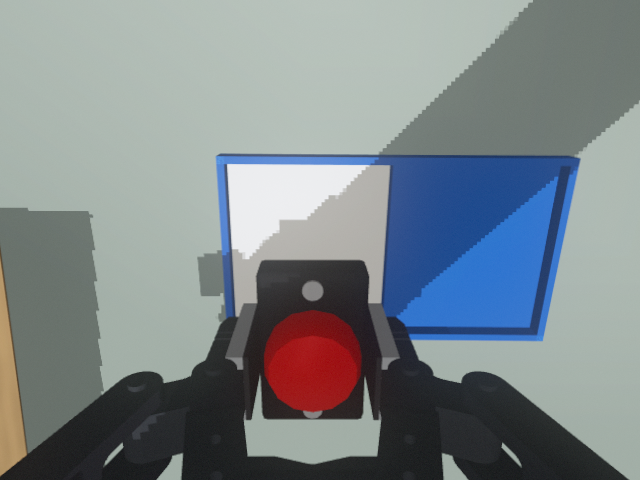

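The red lamp is held level over the blue tray. Rim corners are at (217,155), (579,158) and (543,340). I'll refine the tray pose the same way.

```bash
python3 - <<'E'
from h import *
f=np.load('w8.npz'); p=f['p']; cal=dict(f); H=hsv(p); h,s,v=[H[...,i].astype(int) for i in range(3)]
m=((h>100)&(h<125)&(s>110)&(v>40)).astype(np.uint8)
top=np.array([[u,np.argmax(m[100:,u])+99.5] for u in range(240,560,4)],float)
left=np.array([[np.argmax(m[r])-.5,r] for r in range(175,240,3)],float)
right=np.array([[639-np.argmax(m[r][::-1])+.5,r] for r in range(175,320,4)],float)
A=[plane(cal,q,.012)[:,:2]*1000 for q in (top,left,right)]
L=[cv2.fitLine(a.astype(np.float32),cv2.DIST_HUBER,0,.01,.01).ravel() for a in A]
for l in L: print('yaw',np.degrees(np.arctan2(l[1],l[0])).round(2))
def X(a,b):
    t=np.linalg.solve(np.c_[a[:2],-b[:2]],b[2:]-a[2:]); return a[2:]+a[:2]*t[0]
cl,cr=X(L[0],L[1]),X(L[0],L[2]); ty=(cl-cr)/np.linalg.norm(cl-cr); n=np.array([-ty[1],ty[0]])
print(cl,cr,np.linalg.norm(cl-cr),'tray y yaw',np.degrees(np.arctan2(ty[1],ty[0])))
c0=(cl+cr)/2+54*n; print('centre',c0,'pad',c0+46*ty,'bare',c0-46*ty)
E
```

```text
yaw -89.85
yaw -0.19
yaw -0.32
[ 437.4743  -391.50183] [ 436.99658 -203.9418 ] 187.56064 tray y yaw -89.854065
centre [ 491.23526 -297.58426] pad [ 491.35242 -343.5841 ] bare [ 491.1181  -251.58441]
```

```bash
python3 -m creep '[[[0,0,0],[0.001,-0.005,0.03],0.2],[[0,0,0],[0,0,0.08],0.2],[[0,0,0],[0,0,0.07],0.2],[[0,0,0],[0,0,0.02],0.2],[[0,0,0],[0,0,0],0.2],[[0,0,0],[0,0,0],0.2]]' | grep -E "tcp|ft"; python3 plan.py 491.4 -343.6 -28 90
```

```text
tcp_pos: [0.4919, -0.3461, -0.0222]
ft_force: [0.3, 0.9, -0.5]
t 29.95 tcp [ 491.9 -346.1  -22.2] yaw 90.0 w 37.2 F [ 0.3  0.9 -0.5]
turn [-0.0004  0.0005  0.    ] rows>= 1.0 shift [0.0013 0.0061 0.0145] rows>= 1.0
```

```bash
python3 -m creep '[[[0,0,0],[0.001,0.004,0.005],0.2],[[0,0,0],[0,0,0.005],0.2],[[0,0,0],[0,0,0.003],0.2],[[0,0,0],[0,0,0],0.2],[[0,0,0],[0,0,0],0.2]]' | grep -E "tcp|ft"; python3 -m creep '[[[0,0,0],[0,0,0.0025],0.2],[[0,0,0],[0,0,0],0.2]]' | grep -E "tcp|ft"
```

```text
tcp_pos: [0.4905, -0.3438, -0.0282]
ft_force: [-1.4, 1.2, 3.7]
tcp_pos: [0.4906, -0.3438, -0.0282]
ft_force: [-3.0, 1.6, 9.9]
```

```bash
python3 -m creep '[[[0,0,0],[0,0,-0.003],0.2],[[0,0,0],[0,0,0],0.46],[[0,0,0],[0,0,0],0.5],[[0,0,0],[0,0,0],0.54],[[0,0,0],[0,0,0],0.54],[[0,0,0],[0,0,0],0.54],[[0,0,0],[0,0,-0.02],0.54],[[0,0,0],[0,0,-0.06],0.54],[[0,0,0],[0,0,-0.12],0.54],[[0,0,0],[0,0,-0.05],0.54],[[0,0,0],[0,0,0],0.54],[[0,0,0],[0,0,0],0.54]]' | grep -E "time|tcp|wid"; python3 dep.py 491 -343 50 15 45 20 pics/w9.png; python3 plan.py 425 68 70 121.5
```

```text
time_s: 32.33
tcp_pos: [0.4894, -0.3429, 0.0703]
width: 0.0464
px [310. 251.] max h 36.3 [ 490.2 -345.4] 59.7 37.6 -0.1
t 32.38 tcp [ 489.1 -342.7   69.8] yaw 90.01 w 46.1 F [0.2 0.5 0. ]
turn [ 0.0009 -0.0009 -0.175 ] rows>= 3.0 shift [-3.999e-01  9.592e-01 -4.000e-04] rows>= 7.0
```

View pics/w9.png

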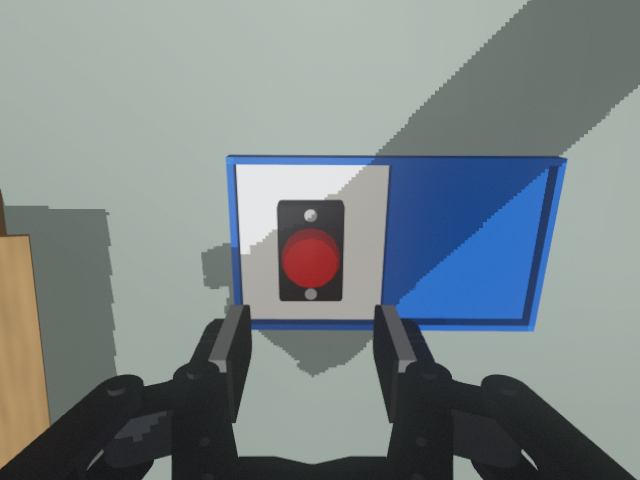

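The red lamp is on the white pad at (310,251), lens up, within 2 mm of centre. Next is the stud.

```bash
python3 -m creep '[[[0,0,-0.044],[0,0,0],1],[[0,0,-0.044],[0,0,0],1],[[0,0,-0.044],[0,0,0],1],[[0,0,-0.043],[0,0,0],1],[[0,0,0],[-0.055,0.13,0],1],[[0,0,0],[-0.055,0.13,0],1],[[0,0,0],[-0.055,0.13,0],1],[[0,0,0],[-0.055,0.13,0],1],[[0,0,0],[-0.055,0.13,0],1],[[0,0,0],[-0.055,0.13,0],1],[[0,0,0],[-0.04,0.1,0],1],[[0,0,0],[-0.03,0.08,0],1]]' | grep tcp;  python3 -m creep '[[[0,0,0],[0,0,0],1],[[0,0,0],[0,0,0],1]]' | grep tcp
python3 dep.py 436 75 60 8 30 18; python3 plan.py 436 75 -36 121.5
```

```text
tcp_pos: [0.4243, 0.0691, 0.0703]
tcp_pos: [0.4254, 0.0662, 0.0707]
px [314. 265.] max h 24.5 [435.5  73.7] 82.8 26.8 31.4
t 34.17 tcp [425.7  65.8  70.9] yaw 121.39 w 85.2 F [ 0.1 -0.3 -0.3]
turn [ 0.0001 -0.0007 -0.0006] rows>= 1.0 shift [-0.034   0.0063  0.2672] rows>= 2.0
```

The stud measures 82.8 by 26.8 mm and is 24.5 mm high, so it is the 80 mm one. Grasping it at (435.5,74).

```bash
python3 -m creep '[[[0,0,0],[-0.031,0.003,0.05],1],[[0,0,0],[0,0,0.1],1],[[0,0,0],[0,0,0.08],1],[[0,0,0],[0,0,0.025],1],[[0,0,0],[0,0,0],1],[[0,0,0],[0,0,0],1]]' 60 | grep -E "tcp|ft"; python3 plan.py 435.5 74 -34 121.4
```

```text
tcp_pos: [0.4376, 0.0745, -0.0293]
ft_force: [0.9, -0.1, -0.5]
t 34.92 tcp [437.6  74.5 -29.3] yaw 121.44 w 85.3 F [ 0.9 -0.1 -0.5]
turn [-0.0002  0.0006  0.0002] rows>= 1.0 shift [0.0052 0.0016 0.0119] rows>= 1.0
```

```bash
python3 -m creep '[[[0,0,0],[0.003,0.001,0.011],1],[[0,0,0],[0,0,0],0.7],[[0,0,0],[0,0,0],0.5],[[0,0,0],[0,0,0],0.35],[[0,0,0],[0,0,0],0.25],[[0,0,0],[0,0,0],0.1],[[0,0,0],[0,0,0],0],[[0,0,0],[0,0,0],0],[[0,0,0],[0,0,0],0],[[0,0,0],[0,0,0],0]]' 60; python3 plan.py 435.5 74 -34 121.4
```

```text
time_s: 36.17
tcp_pos: [0.4372, 0.0751, -0.0328]
ee_rot: [[-0.853, -0.522, 0.003], [-0.522, 0.853, 0.001], [-0.003, -0.001, -1.0]]
ft_force: [-2.2, -0.1, 13.7]
width: 0.0136
gripper_force: 59.6
t 36.17 tcp [437.2  75.1 -32.8] yaw 121.49 w 13.6 F [-2.2 -0.1 13.7]
turn [-0.0002  0.001   0.0005] rows>= 1.0 shift [ 0.005  -0.0003  0.003 ] rows>= 1.0
```

```bash
python3 -m creep '[[[0,0,0],[0,0,-0.03],0],[[0,0,0],[0,0,-0.07],0],[[0,0,0.044],[0,0,-0.12],0],[[0,0,0.044],[0,0,0],0],[[0,0,0.044],[0,0,0],0],[[0,0,0.043],[0,0,0],0],[[0,0,0],[0,0,0],0]]' | grep -E "tcp|wid|ft"; python3 plan.py 493 -251.6 55 90; python3 dep.py 436 75 60 80 115 103 pics/w10.png
```

```text
tcp_pos: [0.4342, 0.0742, 0.0531]
ft_force: [-0.4, -0.2, -1.8]
width: 0.0134
t 37.05 tcp [434.2  74.2  53.1] yaw 90.08 w 13.4 F [-0.4 -0.2 -1.8]
turn [-0.0001 -0.0004  0.0005] rows>= 1.0 shift [-0.147  -0.8145 -0.0047] rows>= 6.0
px [312. 337.] max h 113.2 [434.4  72.6] 88.3 43.9 -13.4
```

View pics/w10.png

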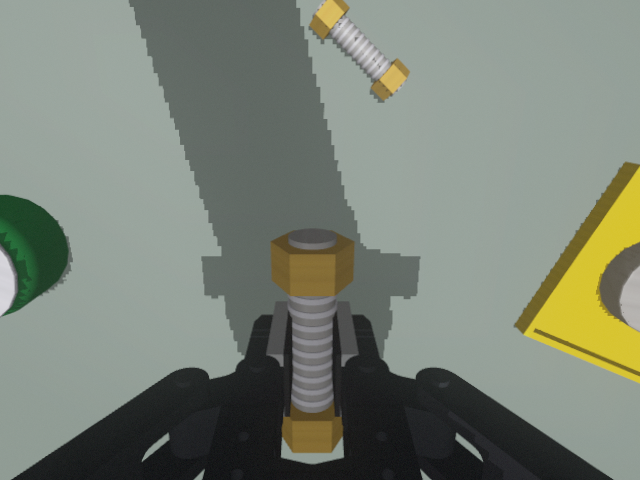

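The stud is gripped mid-rod, straight and level: near nut at (312,265), far nut at (312,430). I'll check the grip offset along the stud.

```bash
python3 - <<'E'
from workcell import eyes
from h import *
c=eyes.get_calibration('wrist')
print('near end centre',plane(c,[[312,239]],.098)*1000,'inner top edges',plane(c,[[312,294],[312,409],[312,450]],.110)*1000)
E
python3 -m creep '[[[0,0,0],[-0.018,-0.1,0],0],[[0,0,0],[-0.025,-0.14,0],0],[[0,0,0],[-0.025,-0.14,0],0],[[0,0,0],[-0.025,-0.14,0],0],[[0,0,0],[-0.025,-0.14,0],0],[[0,0,0],[-0.015,-0.08,0],0],[[0,0,0],[-0.014,-0.075,0],0],[[0,0,0],[0,0,0],0],[[0,0,0],[0,0,0],0]]' | grep -E "tcp|wid|ft"; python3 plan.py 493 -251.6 -26 90
```

```text
near end centre [[395.22261187  72.95595012  98.        ]] inner top edges [[409.29151784  72.98341753 110.        ]
 [452.66509174  73.03490004 110.        ]
 [470.25619116  73.05576372 110.        ]]
tcp_pos: [0.4932, -0.2506, 0.0528]
ft_force: [-0.0, 0.2, -2.6]
width: 0.0139
t 38.23 tcp [ 493.2 -250.6   52.8] yaw 90.07 w 13.9 F [-0.   0.2 -2.6]
turn [ 0.0004 -0.0005  0.0004] rows>= 1.0 shift [ 0.0005 -0.0025  0.1969] rows>= 2.0
```

```bash
python3 -m creep '[[[0,0,0],[0.004,-0.002,0.03],0],[[0,0,0],[0,0,0.08],0],[[0,0,0],[0,0,0.06],0],[[0,0,0],[0,0,0.02],0],[[0,0,0],[0,0,0],0],[[0,0,0],[0,0,0],0]]' | grep -E "tcp|ft"; python3 plan.py 491.3 -251.6 -29.8 90
```

```text
tcp_pos: [0.4931, -0.2527, -0.0218]
ft_force: [0.7, -0.5, -1.5]
t 38.98 tcp [ 493.1 -252.7  -21.8] yaw 90.02 w 13.8 F [ 0.7 -0.5 -1.5]
turn [-0.0002  0.0005  0.0001] rows>= 1.0 shift [0.0046 0.0026 0.0199] rows>= 1.0
```

```bash
python3 -m creep '[[[0,0,0],[0.003,0.002,0.007],0],[[0,0,0],[0,0,0.005],0],[[0,0,0],[0,0,0.004],0],[[0,0,0],[0,0,0],0],[[0,0,0],[0,0,0],0]]' | grep -E "tcp|ft"; python3 -m creep '[[[0,0,0],[0,0,0.0025],0],[[0,0,0],[0,0,0],0]]' | grep -E "tcp|ft"
```

```text
tcp_pos: [0.491, -0.2517, -0.0291]
ft_force: [0.5, -0.1, -2.1]
tcp_pos: [0.4911, -0.2517, -0.0297]
ft_force: [-1.0, -0.1, 2.1]
```

```bash
python3 -m creep '[[[0,0,0],[0,0,0.0015],0],[[0,0,0],[0,0,0],0]]' | grep -E "tcp|ft"; python3 -m creep '[[[0,0,0],[0,0,-0.001],0.18],[[0,0,0],[0,0,0],0.22],[[0,0,0],[0,0,0],0.26],[[0,0,0],[0,0,0],0.32],[[0,0,0],[0,0,0],0.32],[[0,0,0],[0,0,0],0.32],[[0,0,0],[0,0,-0.015],0.32],[[0,0,0],[0,0,-0.06],0.32],[[0,0,0],[0,0,-0.12],0.32],[[0,0,0],[0.05,0,-0.1],0.32],[[0,0,0],[0.05,0,-0.1],0.32],[[0,0,0],[0,0,0],0.32]]' | grep -E "time|tcp|wid|ft"; python3 dep.py 491 -251 60 10 40 21 pics/w11.png; python3 - <<'E'
from workcell import eyes
import cv2
p,d=eyes.grab_frame('top'); cv2.imwrite('pics/top1.png',cv2.resize(p[90:310,120:510],(780,440),interpolation=cv2.INTER_CUBIC)[:,:,::-1])
E
```

```text
tcp_pos: [0.4911, -0.2517, -0.0297]
ft_force: [-2.1, 0.4, 7.5]
time_s: 41.6
tcp_pos: [0.4519, -0.2531, 0.1312]
ft_force: [0.2, -0.2, 0.2]
width: 0.0274
px [314. 266.] max h 27.4 [ 488.9 -253.7] 83.4 26.7 -0.1
```

View pics/w11.png

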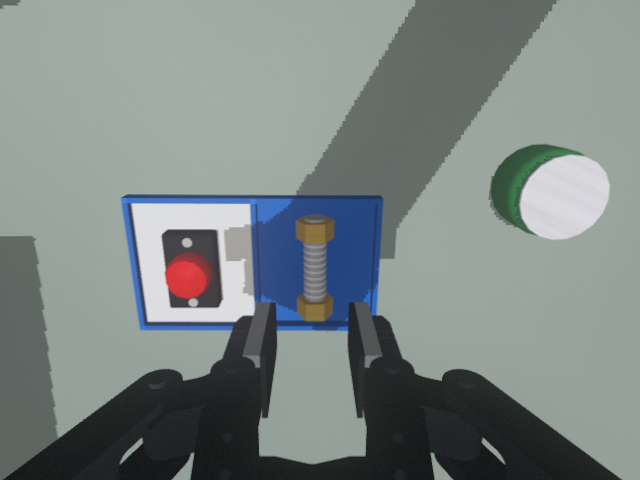

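View pics/top1.png

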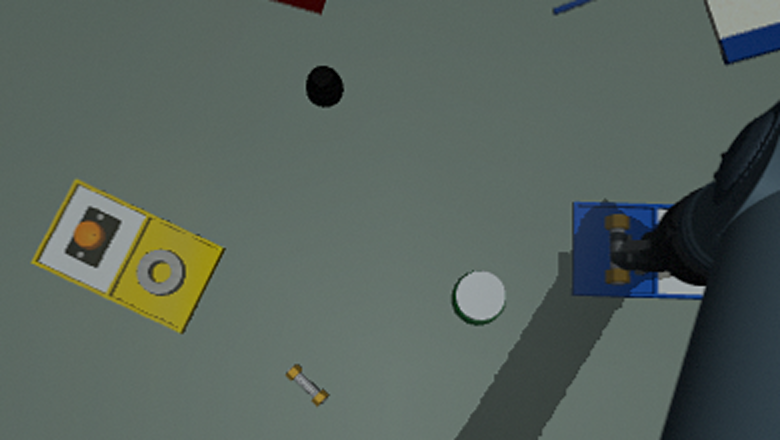

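The wrist view shows the blue kit: red lamp lens up on the pad at (190,270), and the stud lying along the bare compartment at (315,266), within about 2 mm of centre. The top view shows the yellow kit correct at (90,235) and (160,272), with the bump stop, tin and small stud unmoved. The gripper is clear of everything, so I'm handing in.

```bash
python3 -c "
from workcell import bot
print(bot.close_job())"
```

```text
the job is handed in; nothing more can be done
None
```

Both kits are made up and the job is handed in at about 42 s of the 106 s allowed: amber lamp and bearing in the yellow tray, red lamp and 80 mm stud in the blue, bump stop and grease tin left where they were.

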